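Feel out the cooker lid's hidden release and lay the lid on the trivet

ROBOT

A 6-joint arm with a two-finger parallel gripper is mounted at the origin on the work surface. World frame = base frame: x ahead of the robot, y to its left, z up, the work surface at z = 0. Lengths are in m, angles in rad, forces in N, time in s.
With the tool pointing down it reaches from about 0.25 to 0.775 m from the base axis. Payload 4 kg.
Tool frame: the origin (TCP) lies on the centre line of the jaws, within the pads' length; the fingertips stand 17 mm ahead of it and the grasp point (between the pads) lies 2 mm behind it; z points along the fingers, y is the line along which they close (so a half turn about z gives the same grasp; the last joint's range is limited). The gripper opens to 94 mm and grips with 3 to 60 N. Pads are 16 mm wide; open, the fingers measure 119 mm over their backs; the gripper's body (75 mm by 177 mm) begins 78 mm behind the grasp point.
Start: joints at [1.036, 0.087, 1.371, -0, 1.684, -0.103], TCP at [0.23, 0.5, 0.223] pointing down, gripper open.
Joint ranges: [-3.1, 3.1], [-0.76, 2.03], [0.27, 2.55], [-1.08, 4.22], [0.17, 2.65], [-2.57, 2.57]. Speed limits (rad/s): [2.79, 2.79, 3.14, 3.14, 3.14, 3.14].

INTERFACE

Orientations are given as [roll, pitch, yaw] about the fixed x, y, z axes, in that order (R = Rz(yaw) Ry(pitch) Rx(roll)).
In Python, from bench import robot gives the robot as it stands.
- The arm moves only by the tool servo_tool, never from a script. Its argument "plan" is a list of rows, each a list of 7 numbers: the shift along the tool's x, y, z normalised to -1 to 1, where 1 is 0.1 m, then the turn, a rotation vector about the tool's x, y, z normalised to -1 to 1, where 1 is pi/2 rad, then the finger opening in mm, from 0 to 94. In form: [[x, y, z, ax, ay, az, gripper], ...]. A call has 1 to 12 rows; each row is the pose to reach, as a shift and turn from the pose commanded when the call began, along the tool's axes at that moment; what a row does not reach only later rows make up. A row lasts 1/12 s, in which the tool goes at most 41.7 mm and 7.16 degrees, less where a joint would pass 70% of its speed; a pose out of reach is approached as far as the arm can. A call with a number of a shift or a turn outside -1 to 1 is refused whole. A call with a gripper value outside its range is refused whole. The fingers move at their own pace and stop on an object; the grip force is fixed at half the most. Time passes only in rows, so rows that repeat a pose let the fingers close. It gives the time, the measured TCP pose, the force, the opening and the grip force at its end, in the units of the state.
- robot.get_obs(): the state, without advancing time (a new reading comes with each control period).
- robot.snapshot(name): name is "side" or "top"; returns the picture (400x640x3 uint8, red, green, blue); there is no depth.
- robot.camera_params(name): a dict with "camera_matrix" (3x3 intrinsics, pixels), "rvec" (rotation vector, rad) and "tvec" (3), from world to camera coordinates, as OpenCV has them. Camera axes: x right, y down, z forward; pixel columns grow to the right and rows downward; lengths in m; the calibration is good to about 2 mm. A picture is of the moment at which its call begins. camera_params takes no time and is no camera call.
- robot.close_job(): hands the job in; it is judged then, once.
Trained networks look in the newest picture that a camera, given by its name, has taken for a name from the list of things; names that differ only in an ending like _2 or _b are one class to them, and where a whole thing is asked for, a point or a joint stands for the part that bears it (a point fixed in the world has none). Each returns a list of dicts, best first, with "conf" (0 to 1); they miss things now and then, are a little off and sometimes report something else, mostly with a low value. They report only what shows in the picture. A call takes as long as a camera call. They do not tell look-alikes from the thing itself.
- robot.find_in(thing, camera): "extent" ([centre column, centre row, width, height] in pixels, round what is visible of it).
The state is a dict: "time": time; "joint_positions": joint angles; "qvel": joint speeds; "joint_torque": joint torques, N m; "tool_pos": TCP position; "ee_rot": TCP orientation; "wrist_force": force on the tool from outside, world axes, zero at the start; "wrist_torque": the same for the moment, N m; "width": finger opening in m; "finger_force": force on a finger pad.
Only numpy, scipy, OpenCV 4.12 (cv2) and the standard library are available. Lean on these libraries where they do the work, as an engineer would, in place of code of your own. Each camera call takes 0.05 s, during which the arm holds its last target. There are 200 camera calls.

TASK

Open the small cooker: take its lid by the bar knob, keep a light upward pull on it and turn it slowly clockwise, without forcing it, until you feel it give where the hidden lugs come free. Then lift the lid out and set it down gently, upright and centred on the round cork trivet, let go of it, and leave the other things on the counter where they are.

Things in the scene. Friction and masses are not known exactly. Their poses are not given: they have to be found in the camera images.
- cooker: small countertop cooker: upright white round pot, 196 mm across, 150 mm tall to its rim, two grey side grips; fixed to the counter. Origin: centre of its underside, on the counter; z up. If the lid is turned past the gaps under a light pull it rides back under the ring. A total upward pull of 12 to 18 N, weight of the lid included, is ample; 35 N between lid and cooker is forcing it.
- cooker_rim (a point): centre of the cooker's mouth at rim height. A ring hidden under the rim catches the lid's three lugs. The lid can turn, but rise only about 3 mm, until the lugs meet the ring's three gaps: at an unknown angle 20 to 75 degrees clockwise (from above) of the lid's start, about 10 degrees wide. There a lid under a light upward pull suddenly gives and rises; 20 mm up it is out.
- lid: the cooker's steel lid, 0.28 to 0.56 kg. Origin: centre of its underside, z up. From the bottom: skirt 116 mm across, 22 mm high, with three 18 mm wide lugs at its foot (136 mm across them); cap disc 186 mm across, 10 mm thick, resting on the cooker's rim (the origin starts 22 mm below the rim); bar knob 38 mm high. It stands upright on its skirt on a flat surface.
- lid_grip (a point): the point to grip on the lid's black bar knob: on the lid's axis, 56 mm above the lid's origin, 24 mm above the cap and 14 mm below the knob's top. The bar is 58 mm long along the point's x axis and 18 mm thick along its y axis.
- trivet: round cork trivet, 180 mm across, 12 mm thick, lying fixed on the counter. Origin: centre of its underside (the top is 12 mm higher).
- spoon: plain wooden spoon, 180 mm long, lying between cooker and trivet; a bystander. Origin: near its middle, on its underside.
- jar: amber glass jar, 52 mm across, 85 mm tall, nearest the robot; a bystander. Origin: centre of its underside.
- mug: white mug, 72 mm across, 85 mm tall; a bystander. Origin: centre of its underside.
- bowl: white bowl, 120 mm across, 55 mm tall; a bystander. Origin: centre of its underside.
- cup: small steel cup, 60 mm across, 60 mm tall; a bystander. Origin: centre of its underside.
- sauce: green glass bottle, 54 mm across, 150 mm tall; a bystander. Origin: centre of its underside.
- tin: tin with a paper label, 70 mm across, 100 mm tall; a bystander. Origin: centre of its underside.
Mind the look-alikes: they are no part of the job. Leave any green or purple look-alike of the lid alone.

How it is judged:
By the outcome, as a careful person would: the job done as asked, in the order asked, and still so for the second after the job is handed in, with the robot touching nothing.
It also fails if it takes over 70 s, if anything falls off the work surface, if the arm or the gripper's body presses on something with over 40 N, if the wrist force passes 120 N, or if a joint passes its speed limit or range.

## Working session

There is one attempt and no reset: what is moved stays moved. The work goes in short steps, Python scripts to look and compute and a tool call to move; the robot and the scene stay as the last step left them, time stands still between calls to the robot, and variables do not carry over. Pictures are saved under pics/ and viewed, at most 10 in all, crops included, and the job is handed in when it is done.

Besides the shell and the picture viewer there is one more tool, called after "Request:" as a command line: name --pt "numbers of a row" for each row, then --argument value for the rest. servo_tool: Moves the arm, as the interface text tells. Scaled input: -1 to 1 covers 0.1 m each way for a shift and pi/2 rad each way for a turn. Its arguments: {"type":"object","properties":{"plan":{"type":"array","items":{"type":"array","items":{"type":"number"}}}},"required":["plan"]}

```bash
mkdir -p pics
cat > h.py <<'E'
import numpy as np, cv2
from bench import robot
def cam(n):
    p=robot.camera_params(n); return np.array(p["camera_matrix"]),np.array(p["rvec"],float).ravel(),np.array(p["tvec"],float).ravel()
def ray(n,u,v,z):
    K,r,t=cam(n);R=cv2.Rodrigues(r)[0];c=-R.T@t
    d=R.T@np.linalg.inv(K)@np.array([u,v,1.]);return (c+d*(z-c[2])/d[2]).round(4)
def proj(n,P):
    K,r,t=cam(n);return cv2.projectPoints(np.atleast_2d(np.array(P,float)),r,t,K,None)[0].reshape(-1,2).round(1)
def snap(n,f,box=None,s=1):
    im=robot.snapshot(n)[:,:,::-1]
    if box: im=im[box[1]:box[3],box[0]:box[2]]
    cv2.imwrite("pics/"+f,cv2.resize(np.ascontiguousarray(im),None,fx=s,fy=s,interpolation=cv2.INTER_CUBIC))
E
python3 - <<'E'
from h import *
snap("top","top0.png");snap("side","side0.png")
for n in("top","side"):
    K,r,t=cam(n);print(n,K[0,0],-cv2.Rodrigues(r)[0].T@t)
    for o in("cooker","lid","lid_grip","trivet"):print(n,o,[(np.round(d["extent"],1).tolist(),round(d["conf"],2)) for d in robot.find_in(o,n)])
print(robot.get_obs())
E
```

```text
top 448.3690984473389 [ 0.27994804 -0.01105117  1.39127506]
top cooker [([406.4, 217.5, 79.7, 53.8], 0.92)]
top lid [([432.4, 142.8, 61.2, 58.1], 0.95), ([389.4, 300.7, 64.6, 63.6], 0.91), ([406.1, 204.9, 64.5, 66.9], 0.63), ([253.9, 139.6, 35.8, 36.0], 0.54), ([171.1, 182.1, 27.5, 23.2], 0.49)]
top lid_grip [([430.6, 143.1, 59.7, 57.0], 0.94), ([387.6, 301.6, 64.6, 65.9], 0.91), ([407.1, 203.3, 64.4, 66.5], 0.73)]
top trivet [([269.8, 219.3, 57.6, 56.3], 0.79)]
side 485.82069187163347 [0.22685559 1.2818649  0.9999148 ]
side cooker [([327.5, 185.3, 51.2, 43.2], 0.96)]
side lid [([325.1, 156.3, 48.8, 27.6], 0.92), ([276.2, 167.4, 54.4, 21.9], 0.89), ([382.5, 198.4, 19.4, 31.6], 0.85)]
side lid_grip [([378.7, 196.1, 15.8, 21.9], 0.9), ([325.2, 155.2, 46.0, 25.6], 0.76), ([274.4, 167.3, 45.6, 23.8], 0.59)]
side trivet []
{'time': 0.5, 'joint_positions': array([ 1.03590727e+00,  8.72076408e-02,  1.37075465e+00, -6.91377426e-06,
        1.68360328e+00, -1.03111248e-01]), 'qvel': array([ 0.00036035, -0.00212378,  0.00037133, -0.00017683,  0.00122206,
       -0.00144906]), 'joint_torque': array([-9.95794217e-04, -3.39623845e+01, -3.02266502e+01,  7.16937636e-02,
        2.43873813e-02, -2.98009093e-05]), 'tool_pos': array([0.230177  , 0.49951345, 0.22247394]), 'ee_rot': array([3.14156642e+00, 9.62106279e-06, 2.70981407e+00]), 'wrist_force': array([ 0.18981755, -0.01417825, -0.23644102]), 'wrist_torque': array([-0.04670461, -0.04300573,  0.01904775]), 'finger_force': 0.0, 'width': 0.0941843305341727}
```

View pics/top0.png

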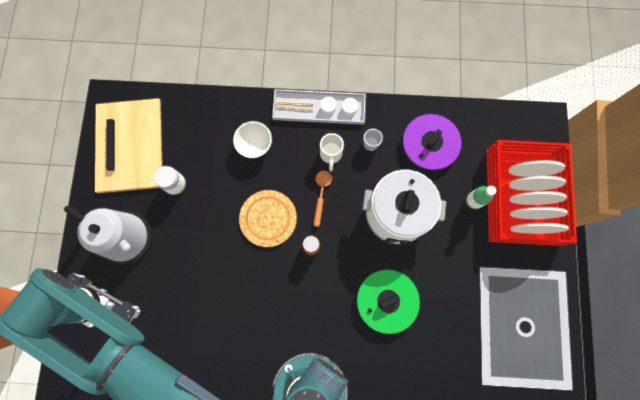

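View pics/side0.png

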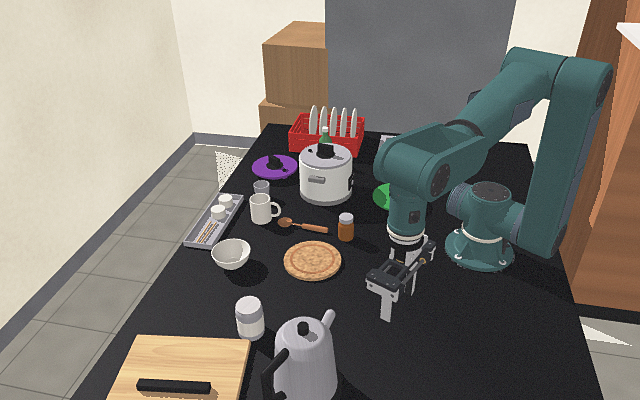

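The top view shows three lid-like things: the purple lid at (432,142), the green lid at (388,301) and the steel lid on the white cooker at (406,204). I choose the steel one. The trivet is at (268,219), with the spoon at (321,198) and the jar at (311,245).

Run:
```python
from h import *
snap("top","lidtop.png",(356,160,456,250),6)
im=robot.snapshot("top").astype(int)
print("cap c",ray("top",406.1,204.9,.16),"trivet",ray("top",269,219.3,.012))
# dark knob
sub=im[180:225,385:430].max(2)<70
n,l,s,c=cv2.connectedComponentsWithStats(sub.astype(np.uint8))
for i in range(1,n):
    if s[i,4]>15:
        ys,xs=np.where(l==i);print(s[i],c[i]+[385,180],cv2.minAreaRect(np.c_[xs,ys].astype(np.float32)))
# trivet colour fit
h=(im[:,:,0]-im[:,:,2]>60)[180:260,230:300].astype(np.uint8)
cs,_=cv2.findContours(h,0,1);k=max(cs,key=cv2.contourArea);e=cv2.fitEllipse(k);print("triv",e);print(ray("top",e[0][0]+230,e[0][1]+180,.008))
```

```text
cap c [ 0.5371 -0.2436  0.16  ] trivet [0.499 0.154 0.012]
[ 11  11  22  23 385] [406.81298701 201.89090909] ((21.80000114440918, 22.100000381469727), (21.466251373291016, 21.0190372467041), 63.43495178222656)
triv ((37.47367477416992, 38.04146957397461), (56.1323127746582, 57.66595458984375), 60.192169189453125)
[0.5034 0.1595 0.008 ]
```

View pics/lidtop.png

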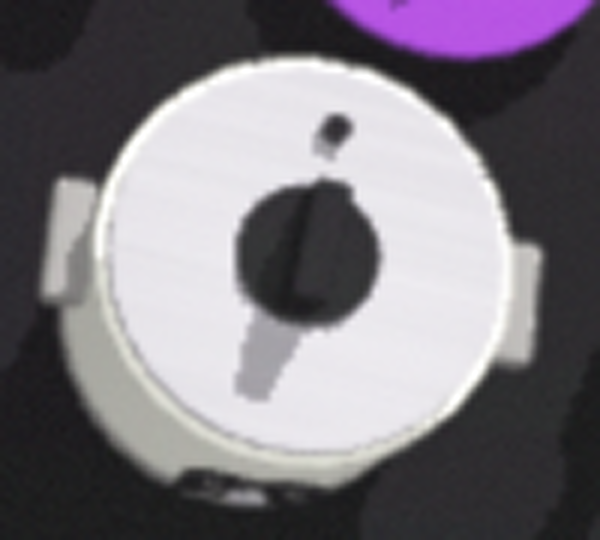

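The crop shows the steel lid on the white pot, centred near (406.6,202.8). It has a vent at (412,181), and the black bar runs roughly along the image's vertical, leaning slightly right at the top. Next I stretch the contrast to read the bar's direction.

Run:
```python
from h import *
a=np.mean([robot.snapshot("top").astype(float) for _ in range(4)],0)
b=np.mean([robot.snapshot("side").astype(float) for _ in range(4)],0)
def st(x,m,w): return cv2.resize(np.clip((x-m)*255/w,0,255).astype(np.uint8),(400,400),interpolation=cv2.INTER_CUBIC)
cv2.imwrite("pics/knob.png",np.hstack([st(a[186:220,390:424],10,70),st(b[135:175,305:345],10,100)])[:,:,::-1])
# lid disc
m=(a[160:250,356:456].min(2)>200).astype(np.uint8)
cs,_=cv2.findContours(m,0,1);k=max(cs,key=cv2.contourArea);e=cv2.fitEllipse(cv2.convexHull(k));print(e);print(ray("top",e[0][0]+356,e[0][1]+160,.158))
for yaw in (0,10,20,-10):
  t=np.radians(yaw);d=np.array([np.cos(t),np.sin(t),0])*.029
  c=ray("top",e[0][0]+356,e[0][1]+160,.158);c[2]=.198;print(yaw,proj("top",[c-d,c,c+d]).tolist())
```

```text
((50.176578521728516, 43.21944808959961), (66.34767150878906, 70.13579559326172), 116.08077239990234)
[ 0.5423 -0.2442  0.158 ]
0 [[408.9, 210.8], [409.0, 200.3], [409.2, 189.9]]
10 [[410.8, 210.7], [409.0, 200.3], [407.3, 190.0]]
20 [[412.6, 210.4], [409.0, 200.3], [405.5, 190.4]]
-10 [[407.0, 210.5], [409.0, 200.3], [411.0, 190.2]]
```

View pics/knob.png

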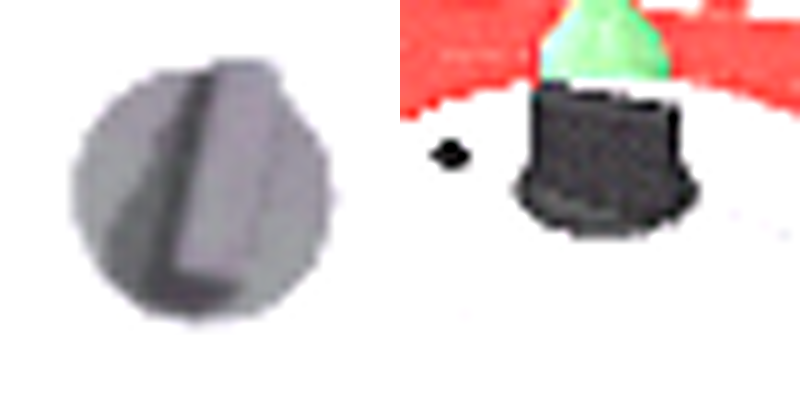

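The bar's top runs from (410.8,191.4) to (407.8,208.8). That puts its centre at (409.3,200.1), which agrees with the projection, and its yaw at about -10°. The lid is at about (0.542,-0.244). I'll approach with tool yaw at 170°, so q6 goes from -104° to about -24° during the clockwise turn.

Request:
servo_tool --pt "0 0 -0.4 0 0 0 94" --pt "-0.99 -0.91 -0.4 0 0 0 94" --pt "-0.99 -0.91 -0.4 0 0 0 94" --pt "-0.99 -0.91 -0.4 0 0 0 94" --pt "-0.99 -0.91 -0.4 0 0 0 94"

```text
time: 1.42
tool_pos: [0.2836, 0.3717, 0.2633]
ee_rot: [-3.141, 0.003, 2.706]
wrist_force: [-0.1, 0.3, 0.2]
width: 0.0937
finger_force: 0.0
```

Request:
servo_tool --pt "-0.99 -0.91 0 0 0 0 94" --pt "-0.99 -0.91 0 0 0 0 94" --pt "-0.99 -0.91 0 0 0 0 94" --pt "-0.99 -0.91 0 0 0 0 94"

```text
time: 1.75
tool_pos: [0.3354, 0.2476, 0.2628]
ee_rot: [-3.141, 0.002, 2.704]
wrist_force: [-0.0, 0.7, -0.2]
width: 0.0938
finger_force: 0.0
```

Request:
servo_tool --pt "-0.99 -0.91 0 0 0 0 94" --pt "-0.99 -0.91 0 0 0 0 94" --pt "-0.99 -0.91 0 0 0 0 94" --pt "-0.99 -0.91 0 0 0 0 94"

```text
time: 2.08
tool_pos: [0.3873, 0.1236, 0.2624]
ee_rot: [-3.14, 0.002, 2.704]
wrist_force: [-0.1, -0.1, 0.5]
width: 0.094
finger_force: 0.0
```

Request:
servo_tool --pt "-0.99 -0.91 0 0 0 0 94" --pt "-0.99 -0.91 0 0 0 0 94" --pt "-0.99 -0.91 0 0 0 0 94" --pt "-0.99 -0.91 0 0 0 0 94"

```text
time: 2.42
tool_pos: [0.4391, -0.0002, 0.2619]
ee_rot: [-3.14, 0.0, 2.705]
wrist_force: [-0.0, 0.2, 1.0]
width: 0.0937
finger_force: 0.0
```

Request:
servo_tool --pt "-0.99 -0.91 0 0 0 0 94" --pt "-0.99 -0.91 0 0 0 0 94" --pt "-0.99 -0.91 0 0 0 0 94" --pt "-0.99 -0.91 0 0 0 0 94"

```text
time: 2.75
tool_pos: [0.491, -0.124, 0.2612]
ee_rot: [-3.141, -0.0, 2.706]
wrist_force: [0.2, 0.3, -0.5]
width: 0.094
finger_force: 0.0
```

Request:
servo_tool --pt "-0.99 -0.91 0 0 0 -0.163 94" --pt "-0.99 -0.91 0 0 0 -0.163 94" --pt "-0.99 -0.91 0 0 0 -0.163 94" --pt "-0.99 -0.91 0 0 0 -0.163 94" --pt "-0.99 -0.91 0 0 0 -0.163 94" --pt "-0.99 -0.91 0 0 0 -0.163 94"

```text
time: 3.25
tool_pos: [0.5415, -0.2431, 0.262]
ee_rot: [3.139, -0.001, 2.967]
wrist_force: [0.6, 0.3, -0.2]
width: 0.0939
finger_force: 0.0
```

Run:
```python
from h import *
print(proj("side",[[.542,-.244,.198],[.552,-.244,.198],[.542,-.234,.198],[.5706,-.249,.198],[.5134,-.239,.198]]).tolist(), ray("top",409.3,200.1,.198))
snap("side","side1.png",(260,80,400,220),4)
```

```text
[[326.8, 145.1], [324.0, 144.9], [326.2, 146.4], [319.3, 143.8], [334.4, 146.4]] [ 0.5429 -0.2449  0.198 ]
```

View pics/side1.png

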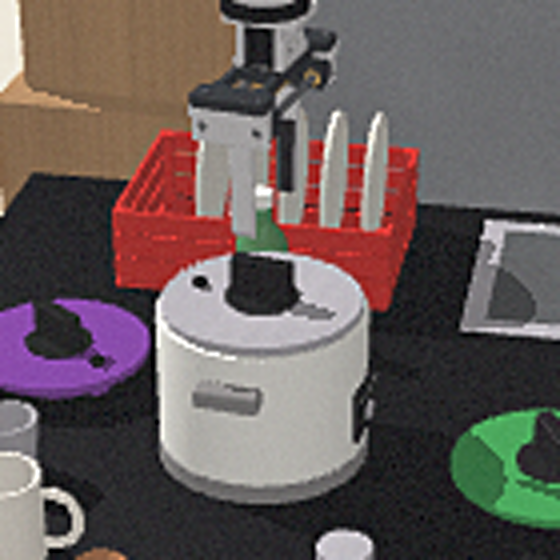

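The gripper stands above the knob: the bar is at about (326,145) in the side view, and projection predicts (326.8,145.1). Now I descend and close.

Request:
servo_tool --pt "-0.01 -0.01 0.2 0 0 0 94" --pt "-0.01 -0.01 0.4 0 0 0 94" --pt "-0.01 -0.01 0.55 0 0 0 94" --pt "-0.01 -0.01 0.65 0 0 0 94" --pt "-0.01 -0.01 0.72 0 0 0 94" --pt "-0.01 -0.01 0.76 0 0 0 94" --pt "-0.01 -0.01 0.76 0 0 0 94" --pt "-0.01 -0.01 0.76 0 0 0 60"

```text
time: 3.97
tool_pos: [0.5423, -0.2459, 0.1874]
ee_rot: [-3.141, 0.001, 2.966]
wrist_force: [-0.3, -0.3, 0.4]
width: 0.0903
finger_force: 0.0
```

Request:
servo_tool --pt "0 0 0 0 0 0 40" --pt "0 0 0 0 0 0 25" --pt "0 0 0 0 0 0 20" --pt "0 0 0 0 0 0 10" --pt "0 0 0 0 0 0 0" --pt "0 0 0 0 0 0 0" --pt "0 0 0 0 0 0 0" --pt "0 0 0 0 0 0 0"

```text
time: 4.63
tool_pos: [0.542, -0.2461, 0.1864]
ee_rot: [3.141, -0.0, 2.966]
wrist_force: [1.1, -0.5, -0.2]
width: 0.0375
finger_force: 0.0
```

Request:
servo_tool --pt "0 0 0 0 0 0 0" --pt "0 0 0 0 0 0 0" --pt "0 0 0 0 0 0 0" --pt "0 0 0 0 0 0 0" --pt "0 0 0 0 0 0 0" --pt "0 0 0 0 0 0 0" --pt "0 0 0 0 0 0 0" --pt "0 0 0 0 0 0 0"

```text
time: 5.3
tool_pos: [0.542, -0.2458, 0.1864]
ee_rot: [3.141, -0.0, 2.966]
wrist_force: [0.0, 3.1, 0.8]
width: 0.0174
finger_force: 29.9
```

Request:
servo_tool --pt "0 0 -0.01 0 0 0 0" --pt "0 0 -0.02 0 0 0 0" --pt "0 0 -0.025 0 0 0 0" --pt "0 0 -0.025 0 0 0 0" --pt "0 0 -0.025 0 0 0 0"

```text
time: 5.72
tool_pos: [0.5416, -0.2463, 0.1882]
ee_rot: [3.141, -0.001, 2.966]
wrist_force: [0.3, -0.1, -4.6]
width: 0.0175
finger_force: 29.9
```

Request:
servo_tool --pt "0 0 -0.005 0 0 0 0" --pt "0 0 -0.01 0 0 0 0" --pt "0 0 -0.01 0 0 0 0" --pt "0 0 -0.01 0 0 0 0"

```text
time: 6.05
tool_pos: [0.5417, -0.2461, 0.1894]
ee_rot: [3.141, -0.001, 2.966]
wrist_force: [-0.8, -1.2, -7.8]
width: 0.0179
finger_force: 29.9
```

Request:
servo_tool --pt "0 0 -0.005 0 0 0 0" --pt "0 0 -0.005 0 0 0 0" --pt "0 0 -0.005 0 0 0 0"

```text
time: 6.3
tool_pos: [0.5417, -0.2461, 0.1894]
ee_rot: [3.141, -0.001, 2.966]
wrist_force: [0.6, -0.6, -10.9]
width: 0.0177
finger_force: 29.9
```

Request:
servo_tool --pt "0 0 -0.005 0 0 0.01 0" --pt "0 0 -0.005 0 0 0.02 0" --pt "0 0 -0.005 0 0 0.03 0" --pt "0 0 -0.005 0 0 0.04 0" --pt "0 0 -0.005 0 0 0.05 0" --pt "0 0 -0.005 0 0 0.06 0"

```text
time: 6.8
tool_pos: [0.5415, -0.2455, 0.1895]
ee_rot: [3.14, -0.003, 2.871]
wrist_force: [-0.1, 0.2, -19.6]
width: 0.0177
finger_force: 30.0
```

Request:
servo_tool --pt "0 0 0.003 0 0 0.01 0" --pt "0 0 0.003 0 0 0.02 0" --pt "0 0 0.003 0 0 0.03 0" --pt "0 0 0.003 0 0 0.04 0" --pt "0 0 0.003 0 0 0.05 0" --pt "0 0 0.003 0 0 0.06 0"

```text
time: 7.3
tool_pos: [0.5416, -0.2457, 0.1896]
ee_rot: [3.141, -0.002, 2.776]
wrist_force: [-0.2, 1.4, -21.7]
width: 0.0177
finger_force: 30.1
```

Request:
servo_tool --pt "0 0 0 0 0 0.012 0" --pt "0 0 0 0 0 0.024 0" --pt "0 0 0 0 0 0.036 0" --pt "0 0 0 0 0 0.036 0"

```text
time: 7.63
tool_pos: [0.5416, -0.2458, 0.1896]
ee_rot: [3.141, -0.002, 2.72]
wrist_force: [0.9, 0.3, -24.9]
width: 0.0179
finger_force: 30.2
```

Request:
servo_tool --pt "0 0 0.01 0 0 0 0" --pt "0 0 0.01 0 0 0 0" --pt "0 0 0.01 0 0 0 0" --pt "0 0 0.01 0 0 0 0"

```text
time: 7.97
tool_pos: [0.5417, -0.2459, 0.1896]
ee_rot: [3.141, -0.001, 2.721]
wrist_force: [-1.1, 1.6, -23.2]
width: 0.0181
finger_force: 30.1
```

Request:
servo_tool --pt "0 0 0 0 0 0 0" --pt "0 0 0 0 0 0 0" --pt "0 0 0 0 0 0 0" --pt "0 0 0 0 0 0 0"

```text
time: 8.3
tool_pos: [0.5417, -0.2459, 0.1896]
ee_rot: [3.141, -0.001, 2.721]
wrist_force: [-0.4, 3.1, -22.7]
width: 0.0179
finger_force: 30.1
```

Request:
servo_tool --pt "0 0 0.01 0 0 0 0" --pt "0 0 0.01 0 0 0 0" --pt "0 0 0.01 0 0 0 0" --pt "0 0 0.01 0 0 0 0"

```text
time: 8.63
tool_pos: [0.5419, -0.246, 0.1895]
ee_rot: [3.141, 0.0, 2.721]
wrist_force: [-3.2, 4.0, -16.6]
width: 0.0178
finger_force: 30.0
```

Request:
servo_tool --pt "0.004 0.003 -0.007 0 0 0.012 0" --pt "0.004 0.003 -0.007 0 0 0.024 0" --pt "0.004 0.003 -0.007 0 0 0.036 0" --pt "0.004 0.003 -0.007 0 0 0.036 0"

```text
time: 8.97
tool_pos: [0.5426, -0.2458, 0.1896]
ee_rot: [3.141, 0.002, 2.663]
wrist_force: [1.8, 1.9, -19.7]
width: 0.0174
finger_force: 30.1
```

Request:
servo_tool --pt "0 0 0.004 0 0 0.012 0" --pt "0 0 0.004 0 0 0.024 0" --pt "0 0 0.004 0 0 0.036 0" --pt "0 0 0.004 0 0 0.036 0"

```text
time: 9.3
tool_pos: [0.5425, -0.2456, 0.1895]
ee_rot: [3.141, 0.002, 2.607]
wrist_force: [3.2, 3.3, -17.7]
width: 0.0177
finger_force: 30.0
```

Request:
servo_tool --pt "0 0 0 0 0 0.012 0" --pt "0 0 0 0 0 0.024 0" --pt "0 0 0 0 0 0.036 0" --pt "0 0 0 0 0 0.036 0"

```text
time: 9.63
tool_pos: [0.5422, -0.2454, 0.1896]
ee_rot: [3.141, 0.001, 2.55]
wrist_force: [3.8, 2.7, -16.8]
width: 0.018
finger_force: 30.0
```

Request:
servo_tool --pt "0 0 0 0 0 0.012 0" --pt "0 0 0 0 0 0.024 0" --pt "0 0 0 0 0 0.036 0" --pt "0 0 0 0 0 0.036 0"

```text
time: 9.97
tool_pos: [0.5421, -0.2452, 0.1895]
ee_rot: [3.14, 0.001, 2.494]
wrist_force: [2.7, 3.6, -16.2]
width: 0.0179
finger_force: 30.0
```

Request:
servo_tool --pt "0 0 -0.002 0 0 0.012 0" --pt "0 0 -0.002 0 0 0.024 0" --pt "0 0 -0.002 0 0 0.036 0" --pt "0 0 -0.002 0 0 0.036 0"

```text
time: 10.3
tool_pos: [0.5422, -0.245, 0.1895]
ee_rot: [3.14, 0.0, 2.438]
wrist_force: [3.9, 4.7, -16.6]
width: 0.0177
finger_force: 30.0
```

Request:
servo_tool --pt "0 0.004 0 0 0 0.012 0" --pt "0 0.004 0 0 0 0.024 0" --pt "0 0.004 0 0 0 0.036 0" --pt "0 0.004 0 0 0 0.036 0"

```text
time: 10.63
tool_pos: [0.5424, -0.2449, 0.1895]
ee_rot: [3.14, 0.0, 2.381]
wrist_force: [4.3, 3.7, -16.6]
width: 0.0178
finger_force: 30.1
```

Request:
servo_tool --pt "0 0 0 0 0 0.012 0" --pt "0 0 0 0 0 0.024 0" --pt "0 0 0 0 0 0.036 0" --pt "0 0 0 0 0 0.036 0"

```text
time: 10.97
tool_pos: [0.5426, -0.2447, 0.1896]
ee_rot: [3.14, 0.0, 2.325]
wrist_force: [4.0, 4.6, -16.3]
width: 0.0182
finger_force: 30.1
```

Request:
servo_tool --pt "0 0.004 0 0 0 0.012 0" --pt "0 0.004 0 0 0 0.024 0" --pt "0 0.004 0 0 0 0.036 0" --pt "0 0.004 0 0 0 0.036 0"

```text
time: 11.3
tool_pos: [0.5428, -0.2446, 0.1896]
ee_rot: [3.14, 0.0, 2.268]
wrist_force: [3.5, 4.0, -16.6]
width: 0.0174
finger_force: 30.1
```

Request:
servo_tool --pt "0 0 0 0 0 0.012 0" --pt "0 0 0 0 0 0.024 0" --pt "0 0 0 0 0 0.036 0" --pt "0 0 0 0 0 0.036 0"

```text
time: 11.63
tool_pos: [0.543, -0.2445, 0.1896]
ee_rot: [3.14, 0.0, 2.212]
wrist_force: [4.5, 3.5, -16.8]
width: 0.0177
finger_force: 30.1
```

43° turned, with a steady 16–17 N. I continue.

Request:
servo_tool --pt "0 0.003 0 0 0 0.012 0" --pt "0 0.003 0 0 0 0.024 0" --pt "0 0.003 0 0 0 0.036 0" --pt "0 0.003 0 0 0 0.036 0"

```text
time: 11.97
tool_pos: [0.5432, -0.2444, 0.1897]
ee_rot: [3.139, 0.0, 2.155]
wrist_force: [3.5, 4.1, -16.1]
width: 0.0182
finger_force: 30.1
```

Request:
servo_tool --pt "0 0 0 0 0 0.012 0" --pt "0 0 0 0 0 0.024 0" --pt "0 0 0 0 0 0.036 0" --pt "0 0 0 0 0 0.036 0"

```text
time: 12.3
tool_pos: [0.5435, -0.2445, 0.1905]
ee_rot: [3.138, 0.001, 2.098]
wrist_force: [2.2, 5.3, -13.5]
width: 0.0178
finger_force: 30.1
```

Request:
servo_tool --pt "0 0 0 0 0 0 0" --pt "0 0 0 0 0 0 0" --pt "0 0 0 0 0 0 0"

```text
time: 12.55
tool_pos: [0.5435, -0.2445, 0.1905]
ee_rot: [3.138, 0.001, 2.099]
wrist_force: [2.8, 4.3, -13.8]
width: 0.0182
finger_force: 30.1
```

Request:
servo_tool --pt "0 0 0 0 0 0.01 0" --pt "0 0 0 0 0 0.02 0" --pt "0 0 0 0 0 0.02 0"

```text
time: 12.8
tool_pos: [0.5439, -0.2444, 0.1909]
ee_rot: [3.137, 0.002, 2.068]
wrist_force: [3.5, 4.9, -12.3]
width: 0.0178
finger_force: 30.1
```

Request:
servo_tool --pt "0 0 -0.003 0 0 0.01 0" --pt "0 0 -0.003 0 0 0.02 0" --pt "0 0 -0.003 0 0 0.02 0"

```text
time: 13.05
tool_pos: [0.5436, -0.2445, 0.1926]
ee_rot: [3.138, 0.002, 2.035]
wrist_force: [1.1, 4.9, -7.8]
width: 0.0175
finger_force: 30.0
```

It gave at about 53°: the lid rose and the force dropped. I ease 1.5° further and lift gently.

Request:
servo_tool --pt "0 0 -0.005 0 0 0.01 0" --pt "0 0 -0.01 0 0 0.02 0" --pt "0 0 -0.015 0 0 0.02 0" --pt "0 0 -0.02 0 0 0.02 0"

```text
time: 13.38
tool_pos: [0.5437, -0.2447, 0.1951]
ee_rot: [3.137, 0.003, 2.004]
wrist_force: [1.6, 5.0, -7.6]
width: 0.0179
finger_force: 30.0
```

Request:
servo_tool --pt "0.004 0.003 -0.02 0 0 0 0" --pt "0.004 0.003 -0.05 0 0 0 0" --pt "0.004 0.003 -0.08 0 0 0 0" --pt "0.004 0.003 -0.1 0 0 0 0"

```text
time: 13.72
tool_pos: [0.5433, -0.2446, 0.2036]
ee_rot: [3.139, 0.002, 2.004]
wrist_force: [2.9, 5.1, -7.9]
width: 0.0176
finger_force: 30.0
```

Request:
servo_tool --pt "0 0 -0.04 0 0 0 0" --pt "0 0 -0.1 0 0 0 0" --pt "0 0 -0.2 0 0 0 0" --pt "0 0 -0.3 0 0 0 0" --pt "0 0 -0.45 0 0 0 0" --pt "0 0 -0.6 0 0 0 0" --pt "0 0 -0.7 0 0 0 0" --pt "0 0 -0.75 0 0 0 0" --pt "0 0 -0.75 0 0 0 0" --pt "0 0 -0.75 0 0 0 0"

```text
time: 14.55
tool_pos: [0.5425, -0.2447, 0.2766]
ee_rot: [-3.141, 0.0, 2.004]
wrist_force: [-0.0, 0.3, -6.2]
width: 0.0174
finger_force: 30.0
```

Request:
servo_tool --pt "0.1 0.03 0 0 0 0 0" --pt "0.3 0.1 0 0 0 0 0" --pt "0.5 0.17 0 0 0 0 0" --pt "0.73 0.25 0 0 0 0 0" --pt "0.96 0.334 0 0 0 0 0"

```text
time: 14.97
tool_pos: [0.5316, -0.1416, 0.275]
ee_rot: [-3.14, -0.002, 2.004]
wrist_force: [0.2, -0.4, -5.2]
width: 0.0177
finger_force: 30.0
```

Request:
servo_tool --pt "0.23 0.08 0 0 0 0 0" --pt "0.46 0.16 0 0 0 0 0" --pt "0.7 0.245 0 0 0 0 0" --pt "0.96 0.334 0 0 0 0 0"

```text
time: 15.3
tool_pos: [0.5215, -0.0405, 0.2752]
ee_rot: [-3.14, -0.001, 2.004]
wrist_force: [0.3, 1.3, -4.6]
width: 0.0176
finger_force: 30.0
```

Request:
servo_tool --pt "0.23 0.08 0 0 0 0 0" --pt "0.46 0.16 0 0 0 0 0" --pt "0.7 0.245 0 0 0 0 0" --pt "0.96 0.334 0 0 0 0 0"

```text
time: 15.63
tool_pos: [0.5113, 0.0605, 0.2753]
ee_rot: [-3.14, -0.001, 2.004]
wrist_force: [1.1, -0.3, -5.4]
width: 0.0177
finger_force: 30.0
```

Request:
servo_tool --pt "0.23 0.08 0 0 0 0 0" --pt "0.45 0.16 0 0 0 0 0" --pt "0.65 0.23 0 0 0 0 0" --pt "0.82 0.29 0 0 0 0 0" --pt "0.92 0.32 0 0 0 0 0" --pt "0.96 0.334 0 0 0 0 0" --pt "0.96 0.334 0 0 0 0 0" --pt "0.96 0.334 0 0 0 0 0"

```text
time: 16.3
tool_pos: [0.5023, 0.1596, 0.2761]
ee_rot: [-3.141, 0.001, 2.004]
wrist_force: [0.4, -0.0, -5.0]
width: 0.0176
finger_force: 30.0
```

Run:
```python
from h import *
c=np.array([.5034,.1595,.012]);t=np.linspace(0,2*np.pi,73)
circ=c+np.c_[np.cos(t),np.sin(t),0*t]*.09
im=np.ascontiguousarray(robot.snapshot("side"))
h=((im[:,:,0].astype(int)-im[:,:,2])>50).astype(np.uint8);h[:225]=0;h[300:]=0;h[:,:265]=0;h[:,350:]=0
ys,xs=np.where(h);print("trivet px",xs.min(),xs.max(),ys.min(),ys.max())
p=proj("side",circ);print("pred",p.min(0),p.max(0))
cv2.polylines(im,[np.round(p*8).astype(int).astype(np.int32)],True,(0,0,255),1,shift=3)
cv2.imwrite("pics/s2.png",cv2.resize(im[120:320,220:420,::-1],None,fx=3,fy=3))
print(robot.get_obs()["tool_pos"],robot.get_obs()["ee_rot"])
```

```text
trivet px 280 349 225 280
pred [284.1 240.4] [342.1 278.5]
[0.50248711 0.15927375 0.27627746] [-3.14098491e+00  6.35869440e-04  2.00349316e+00]
```

View pics/s2.png

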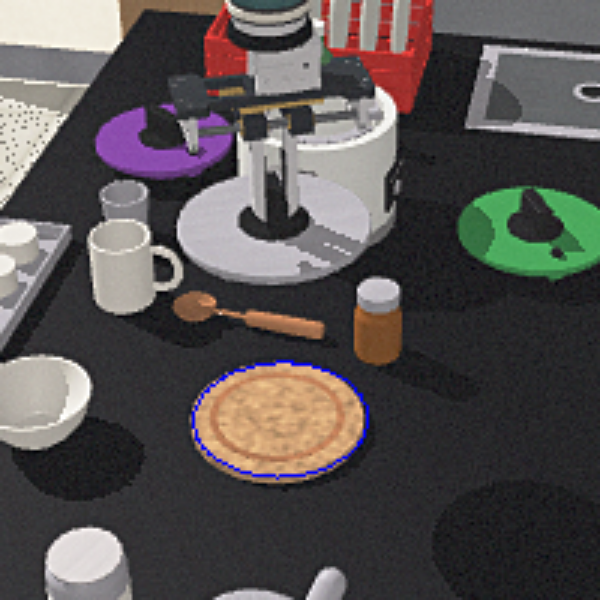

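The projected circle sits on the trivet's top edge in the side view (crop centre about (281,420)), and the lid hangs level. Now I lower it.

Request:
servo_tool --pt "0 0.01 0.1 0 0 0 0" --pt "0 0.01 0.3 0 0 0 0" --pt "0 0.01 0.5 0 0 0 0" --pt "0 0.01 0.7 0 0 0 0" --pt "0 0.01 0.9 0 0 0 0" --pt "0 0.01 1 0 0 0 0"

```text
time: 16.85
tool_pos: [0.5019, 0.1593, 0.1726]
ee_rot: [-3.136, -0.001, 2.003]
wrist_force: [-0.7, 0.0, -6.7]
width: 0.0176
finger_force: 30.0
```

Request:
servo_tool --pt "0 0 0.15 0 0 0 0" --pt "0 0 0.3 0 0 0 0" --pt "0 0 0.5 0 0 0 0" --pt "0 0 0.65 0 0 0 0" --pt "0 0 0.78 0 0 0 0" --pt "0 0 0.86 0 0 0 0" --pt "0 0 0.9 0 0 0 0" --pt "0 0 0.9 0 0 0 0" --pt "0 0 0.9 0 0 0 0" --pt "0 0 0.9 0 0 0 0"

```text
time: 17.68
tool_pos: [0.5043, 0.1607, 0.0878]
ee_rot: [3.139, 0.001, 2.004]
wrist_force: [0.2, -0.1, -4.8]
width: 0.0176
finger_force: 30.0
```

Run:
```python
from h import *
print(robot.get_obs()["tool_pos"])
im=np.vstack([robot.snapshot("side")[170:300,230:400],robot.snapshot("top")[160:290,200:370]])
cv2.imwrite("pics/s3.png",cv2.resize(im[:,:,::-1],(390,596)))
```

```text
[0.50432019 0.16069077 0.08776606]
```

View pics/s3.png

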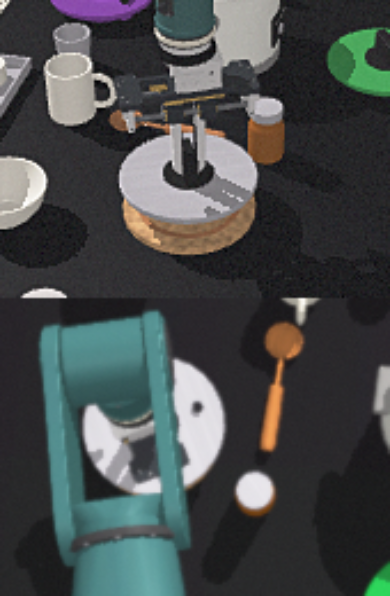

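The lid is level over the trivet, with the jar and spoon clear of it. Slow descent to touch.

Request:
servo_tool --pt "-0.005 -0.01 0.03 0 0 0 0" --pt "-0.005 -0.01 0.06 0 0 0 0" --pt "-0.005 -0.01 0.09 0 0 0 0" --pt "-0.005 -0.01 0.11 0 0 0 0" --pt "-0.005 -0.01 0.13 0 0 0 0" --pt "-0.005 -0.01 0.15 0 0 0 0" --pt "-0.005 -0.01 0.15 0 0 0 0" --pt "-0.005 -0.01 0.15 0 0 0 0"

```text
time: 18.45
tool_pos: [0.5027, 0.1597, 0.0714]
ee_rot: [3.142, -0.0, 2.004]
wrist_force: [0.6, 0.3, -4.8]
width: 0.0179
finger_force: 30.0
```

Request:
servo_tool --pt "0 0 0.005 0 0 0 0" --pt "0 0 0.01 0 0 0 0" --pt "0 0 0.015 0 0 0 0" --pt "0 0 0.015 0 0 0 0" --pt "0 0 0.015 0 0 0 0"

```text
time: 18.87
tool_pos: [0.5029, 0.1599, 0.0708]
ee_rot: [3.141, -0.0, 2.005]
wrist_force: [-2.9, 1.5, 0.8]
width: 0.0181
finger_force: 30.0
```

The lid is resting on the trivet, so I release and retreat.

Request:
servo_tool --pt "0 0 0 0 0 0 22" --pt "0 0 0 0 0 0 30" --pt "0 0 0 0 0 0 50" --pt "0 0 0 0 0 0 60" --pt "0 0 0 0 0 0 60" --pt "0 0 0 0 0 0 60"

```text
time: 19.37
tool_pos: [0.5029, 0.1597, 0.0701]
ee_rot: [3.141, 0.0, 2.004]
wrist_force: [1.0, 0.3, -0.1]
width: 0.052
finger_force: 0.0
```

Request:
servo_tool --pt "0 0 -0.05 0 0 0 60" --pt "0 0 -0.15 0 0 0 60" --pt "0 0 -0.3 0 0 0 60" --pt "0 0 -0.5 0 0 0 60" --pt "0 0 -0.7 0 0 0 60" --pt "0 0 -0.9 0 0 0 60" --pt "0 0 -1 0 0 0 60" --pt "0 0 -1 0 0 0 60"

```text
time: 20.03
tool_pos: [0.5046, 0.1601, 0.1741]
ee_rot: [3.134, 0.002, 2.005]
wrist_force: [-0.5, 0.7, -0.4]
width: 0.0601
finger_force: 0.0
```

Request:
servo_tool --pt "0.2 -0.2 -0.2 0 0 0 60" --pt "0.4 -0.4 -0.4 0 0 0 60" --pt "0.6 -0.6 -0.6 0 0 0 60" --pt "0.8 -0.8 -0.6 0 0 0 60" --pt "1 -1 -0.6 0 0 0 60" --pt "1 -1 -0.6 0 0 0 60" --pt "1 -1 -0.6 0 0 0 60"

```text
time: 20.62
tool_pos: [0.369, 0.2087, 0.2294]
ee_rot: [-3.142, 0.0, 2.006]
wrist_force: [-0.1, 0.4, 0.1]
width: 0.0598
finger_force: 0.0
```

Run:
```python
from h import *
im=np.vstack([robot.snapshot("side")[170:300,230:400],robot.snapshot("top")[160:290,200:370]])
cv2.imwrite("pics/s4.png",cv2.resize(im[:,:,::-1],(390,596)))
t=np.linspace(0,2*np.pi,73);c=[.5034,.1595]
for n in("side","top"):
    p=proj(n,np.c_[c[0]+.093*np.cos(t),c[1]+.093*np.sin(t),0*t+.044]);print(n,p.min(0),p.max(0))
    im=robot.snapshot(n).astype(int)
    for d in robot.find_in("lid",n):print(np.round(d["extent"],1),round(d["conf"],2))
o=robot.get_obs();print(o["time"],o["tool_pos"],o["wrist_force"],np.abs(o["qvel"]).max())
```

```text
side [282.6 232. ] [343.3 271. ]
[273.9 164.6  49.7  22.9] 0.95
[399.  200.2  53.3  29.8] 0.82
[313.  252.4  60.2  42.1] 0.56
top [235.7 186.4] [296.7 246.6]
[267.4 217.2  59.6  59.5] 0.74
[390.  301.5  65.2  66.7] 0.55
20.9167 [0.37055462 0.20803051 0.22939082] [-0.29064662 -0.16330305  0.03724131] 0.0028800990741895513
```

View pics/s4.png

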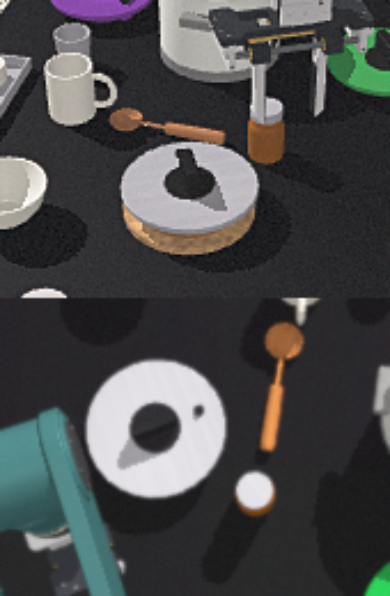

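The lid is upright and centred: the detector puts it at (267.4,217.2), and the predicted centre is (266.2,216.5). The spoon and jar have not moved, and the arm is clear.

```bash
python3 -c "
from bench import robot
print(robot.close_job())"
```

```text
the job is handed in; nothing more can be done
None
```

The lid came free at about 53° clockwise and now stands upright and centred on the cork trivet, released, and the job is handed in at about 21 s; the upward pull was mostly 16–18 N but briefly crept to about 25 N, below the 35 N forcing limit.

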